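# Brick up the soldering hearth in running bond

### The job

Carry on the little firebrick wall on the round soldering hearth in running bond, every brick lying flat, neatly butted to its neighbour and flush with the wall. First finish the second course beside the cemented half brick with a whole brick over the joint below and the loose half brick at the open end; then lay the other whole brick as the start of the third course, over the cemented half brick and flush with that end of the wall. Firebrick chips easily, so set the bricks down and never drop them, and leave the charcoal block, tweezers, torch and flux jar where they are.

Things in the scene. Friction and masses are not known exactly. Their poses are not given: they have to be found in the camera images.
- hearth: Round steel tin, 270 mm across, dark slab on top 40 mm high, fixed to the bench at any yaw, carrying the wall. Origin: centre of its underside on the bench; z up; x along the wall, y across it. The cemented wall is sooty grey-cream brick, 46 mm thick, centred on y = 0.
- base_joint (a point): Middle of the top of the cemented base course, 72 mm high, over its joint (axes as the hearth's). The base course is two whole bricks 97 x 46 x 32 mm end to end with a 3 mm joint, reaching 98.5 mm to either side along x. The whole brick of the second course belongs centred on this point, its centre 16 mm above it.
- cemented_half (a point): Centre of the cemented half brick (47 x 46 x 32 mm) of the second course, at the hearth's x = -75 mm, 88 mm high, flush with the -x end of the wall. With 3 mm joints the loose half brick's centre belongs at hearth x = +75 mm, same height; the third-course brick's at hearth x = -50 mm, 120 mm high; all at y = 0.
- brick_a_center (a point): Loose cream firebrick, whole: 97 long x 46 wide x 32 high mm, about 115 g, lying flat on the bench at the start. Point at its centre, 16 mm above its underside; x along its length, y along its width, z up. The two whole bricks are interchangeable.
- brick_b_center (a point): The second loose whole firebrick, the same as the first: 97 x 46 x 32 mm, point at its centre, x along its length, y along its width, z up.
- half_brick_center (a point): Loose cream half brick: 47 long x 46 wide x 32 high mm, about 56 g, lying flat on the bench at the start. Point at its centre, 16 mm above its underside; x along its 47 mm length, y along its width, z up. Either side may lie along the wall.
- charcoal_center (a point): Black charcoal soldering block, 85 x 50 x 28 mm, loose, not used. Point at its centre.
- tweezers_center (a point): Steel cross-lock tweezers, 170 mm long, 8 mm high, lying loose, not used. Point at their middle; x along them.
- torch_center (a point): Black hand torch with a red switch and steel nozzle, standing upright on its 72 mm foot, 153 mm high; the nozzle sticks out 100 mm to its -x. Not used. Point on its axis, 70 mm up.
- flux_jar_center (a point): Small round jar with a blue cap, 52 mm across, 60 mm high, standing, not used. Point at its centre.
There are look-alikes about, which are no part of the job. Leave any blue or green look-alike of the part that bears brick_b_center alone.

How it is judged (in metres and radians):
On the way, in this order (a step that is already met when the one before it is completed fails the run):
1. the second course is complete: a whole brick over the joint and the half brick at the open end (((x of brick_a_center in the frame of hearth between -0.008 and 0.008 m and y of brick_a_center in the frame of hearth between -0.007 and 0.007 m and z of brick_a_center in the frame of hearth between 0.084 and 0.092 m and angle between the x axis of brick_a_center and the x axis of hearth, either way round below 0.1 rad and angle between the z axis of brick_a_center and the z axis of hearth, either way round below 0.06 rad) or (x of brick_b_center in the frame of hearth between -0.008 and 0.008 m and y of brick_b_center in the frame of hearth between -0.007 and 0.007 m and z of brick_b_center in the frame of hearth between 0.084 and 0.092 m and angle between the x axis of brick_b_center and the x axis of hearth, either way round below 0.1 rad and angle between the z axis of brick_b_center and the z axis of hearth, either way round below 0.06 rad)) and x of half_brick_center in the frame of hearth between 0.067 and 0.083 m and y of half_brick_center in the frame of hearth between -0.007 and 0.007 m and z of half_brick_center in the frame of hearth between 0.084 and 0.092 m and (angle between the x axis of half_brick_center and the x axis of hearth, either way round below 0.1 rad or angle between the x axis of half_brick_center and the y axis of hearth, either way round below 0.1 rad) and angle between the z axis of half_brick_center and the z axis of hearth, either way round below 0.06 rad), for 0.2 s.
2. the other whole brick lies on the third course, over the cemented half brick (((x of brick_a_center in the frame of hearth between -0.058 and -0.042 m and y of brick_a_center in the frame of hearth between -0.007 and 0.007 m and z of brick_a_center in the frame of hearth between 0.116 and 0.124 m and angle between the x axis of brick_a_center and the x axis of hearth, either way round below 0.1 rad and angle between the z axis of brick_a_center and the z axis of hearth, either way round below 0.06 rad) or (x of brick_b_center in the frame of hearth between -0.058 and -0.042 m and y of brick_b_center in the frame of hearth between -0.007 and 0.007 m and z of brick_b_center in the frame of hearth between 0.116 and 0.124 m and angle between the x axis of brick_b_center and the x axis of hearth, either way round below 0.1 rad and angle between the z axis of brick_b_center and the z axis of hearth, either way round below 0.06 rad))), for 0.2 s.
At the end, for the whole second after the job is handed in: A whole brick over the base joint, the half brick at the open end, the other whole brick over the cemented half: each within 8 mm along the wall, 7 mm across, 4 mm in height, 0.1 rad in yaw (the half brick also a quarter turn round), flat within 0.06 rad, at rest (x of half_brick_center in the frame of hearth between 0.067 and 0.083 m and y of half_brick_center in the frame of hearth between -0.007 and 0.007 m and z of half_brick_center in the frame of hearth between 0.084 and 0.092 m and (angle between the x axis of half_brick_center and the x axis of hearth, either way round below 0.1 rad or angle between the x axis of half_brick_center and the y axis of hearth, either way round below 0.1 rad) and angle between the z axis of half_brick_center and the z axis of hearth, either way round below 0.06 rad and (((x of brick_a_center in the frame of hearth between -0.008 and 0.008 m and y of brick_a_center in the frame of hearth between -0.007 and 0.007 m and z of brick_a_center in the frame of hearth between 0.084 and 0.092 m and angle between the x axis of brick_a_center and the x axis of hearth, either way round below 0.1 rad and angle between the z axis of brick_a_center and the z axis of hearth, either way round below 0.06 rad) and (x of brick_b_center in the frame of hearth between -0.058 and -0.042 m and y of brick_b_center in the frame of hearth between -0.007 and 0.007 m and z of brick_b_center in the frame of hearth between 0.116 and 0.124 m and angle between the x axis of brick_b_center and the x axis of hearth, either way round below 0.1 rad and angle between the z axis of brick_b_center and the z axis of hearth, either way round below 0.06 rad)) or ((x of brick_b_center in the frame of hearth between -0.008 and 0.008 m and y of brick_b_center in the frame of hearth between -0.007 and 0.007 m and z of brick_b_center in the frame of hearth between 0.084 and 0.092 m and angle between the x axis of brick_b_center and the x axis of hearth, either way round below 0.1 rad and angle between the z axis of brick_b_center and the z axis of hearth, either way round below 0.06 rad) and (x of brick_a_center in the frame of hearth between -0.058 and -0.042 m and y of brick_a_center in the frame of hearth between -0.007 and 0.007 m and z of brick_a_center in the frame of hearth between 0.116 and 0.124 m and angle between the x axis of brick_a_center and the x axis of hearth, either way round below 0.1 rad and angle between the z axis of brick_a_center and the z axis of hearth, either way round below 0.06 rad))) and linear speed of each of brick_a, brick_b, half_brick below 0.02 m/s); the robot touches nothing.
It fails at once if a brick is dropped or knocked off: it moves faster than 0.4 m/s with no finger touching it ((contact force between the fingers and brick_a below 0.02 N and linear speed of brick_a above 0.4 m/s) or (contact force between the fingers and brick_b below 0.02 N and linear speed of brick_b above 0.4 m/s) or (contact force between the fingers and half_brick below 0.02 N and linear speed of half_brick above 0.4 m/s)).
It fails at once if the charcoal block moved more than 30 mm (distance of charcoal_center from where it was at the start of the episode above 0.03 m).
It fails at once if the tweezers moved more than 30 mm (distance of tweezers_center from where it was at the start of the episode above 0.03 m).
It fails at once if the torch moved more than 30 mm (distance of torch_center from where it was at the start of the episode above 0.03 m).
It fails at once if the flux jar moved more than 30 mm (distance of flux_jar_center from where it was at the start of the episode above 0.03 m).
It also fails if it takes over 72 s, if anything falls off the work surface, if the arm or the gripper's body presses on something with over 40 N, if the wrist force passes 120 N, or if a joint passes its speed limit or range.

### The arm

A 6-joint arm with a two-finger parallel gripper is mounted at the origin on the work surface. World frame = base frame: x ahead of the robot, y to its left, z up, the work surface at z = 0. Lengths are in mm, angles in rad, forces in N, time in s.
With the tool pointing down it reaches from about 350 to 875 mm from the base axis. Payload 4.2 kg.
Tool frame: the origin (TCP) lies between the finger pads; the fingertips stand 14 mm ahead of it and the grasp point (between the pads) lies 5 mm behind it; z points along the fingers, y is the line along which they close (so a half turn about z gives the same grasp; the last joint's range is limited). The gripper opens to 85 mm and grips with 20 to 120 N. Pads are 22 mm wide; open, the fingers measure 114 mm over their backs; the gripper's body (76 mm by 85 mm) begins 54 mm behind the grasp point. The pads swing forward as they close: fully open they stand 13 mm farther back than shut.
Start: joints at [-0.853, 0.385, 0.008, 0, -1.194, -0.259], TCP at [276.807, -560.337, 245.312] pointing down, gripper open.
Joint ranges: [-3.14, 3.14], [-1.21, 2.06], [-1.07, 1.41], [-3.16, 2.05], [-2.99, -0.16], [-3.1, 3.1]. Speed limits (rad/s): [2.79, 2.79, 3.14, 3.14, 3.14, 3.14].

### API

Orientations are given as a unit quaternion [x, y, z, w].
In Python, from bench import * gives the robot as it stands.
- The arm moves only by the tool carry_out, never from a script. Its argument "motion" is a list of rows, each a list of 7 numbers: the turn, a rotation vector about the tool's x, y, z in rad, then the shift along the tool's x, y, z in mm, then the opening, from -1 (shut) to 1 (fully open), so that 0 is half open. A call has 1 to 5 rows; each row is the pose to reach, as a shift and turn from the pose commanded when the call began, along the tool's axes at that moment; what a row does not reach only later rows make up. A row lasts 1/8 s, in which the tool goes at most 62.5 mm and 10.7 degrees, less where a joint would pass 70% of its speed; a pose out of reach is approached as far as the arm can. A call with a gripper value outside its range is refused whole. The fingers move at their own pace and stop on an object; the grip force is fixed at half the most. Time passes only in rows, so rows that repeat a pose let the fingers close. It gives the time, the measured TCP pose, the force, the opening and the grip force at its end, in the units of the state.
- read_state(): the state, without advancing time (a new reading comes with each control period).
- get_image(name): name is "scene" or "top"; returns a dict with "color" (480x640x3 uint8, blue, green, red), "mtx" (3x3 intrinsics, pixels), "position" and "orientation" of the camera in the world. Camera axes: x right, y down, z forward; pixel columns grow to the right and rows downward; lengths in mm; the calibration is good to about 2 mm. A picture is of the moment at which its call begins. There is no depth.
- job_done(): hands the job in; it is judged then, once.
The state is a dict: "clock": time; "joints": joint angles; "joint_vel": joint speeds; "joint_efforts": joint torques, N m; "position": TCP position; "ee_rot": TCP orientation; "contact_force": force on the tool from outside, world axes, zero at the start; "wrist_torque": the same for the moment, N m; "gripper_width": finger opening in mm; "grasp_force": force on a finger pad.
Only numpy, scipy, OpenCV 4.12 (cv2) and the standard library are available. Lean on these libraries where they do the work, as an engineer would, in place of code of your own. Each camera call takes 0.05 s, during which the arm holds its last target. There are 200 camera calls.

## Working session

There is one attempt and no reset: what is moved stays moved. The work goes in short steps, Python scripts to look and compute and a tool call to move; the robot and the scene stay as the last step left them, time stands still between calls to the robot, and variables do not carry over. Pictures are saved under pics/ and viewed, at most 10 in all, crops included, and the job is handed in when it is done.

Besides the shell and the picture viewer there is one more tool, called after "Call:" as name([rows], argument=value, ...), one row to a line, values as JSON. carry_out: Moves the arm, as the interface text tells. Its arguments: {"type":"object","properties":{"motion":{"type":"array"}},"required":["motion"]}

```bash
mkdir -p pics; python3 - <<'E'
from bench import *
import cv2,pickle
for n in("scene","top"):
    g=get_image(n); cv2.imwrite(f"pics/{n}0.png",g["color"]); pickle.dump(g,open(n+"0.pkl","wb"))
    print(n,g["mtx"],g["position"],g["orientation"])
print(read_state())
E
```

```text
scene [[495.09045085   0.         336.28727697]
 [  0.         495.09045085 234.57744806]
 [  0.           0.           1.        ]] [1275.71782306 -261.45350414  901.94305622] [ 0.76475673  0.5168142  -0.22309471 -0.31349477]
top [[490.24421746   0.         319.87480577]
 [  0.         490.24421746 244.09848534]
 [  0.           0.           1.        ]] [ 412.1248384    25.22551888 1141.94441416] [ 0.71629779 -0.69608231  0.03749379 -0.03132272]
{'clock': 0.1, 'joints': array([-8.53364023e-01,  3.85476071e-01,  6.76229885e-03, -4.76937857e-04,
       -1.19397705e+00, -2.58601510e-01]), 'joint_vel': array([-0.0003487 , -0.00216603,  0.00258238, -0.00030862, -0.00156855,
       -0.001714  ]), 'joint_efforts': array([-5.81719578e-04, -3.93319917e+01,  1.88930690e+01,  4.19795528e+00,
       -2.60995963e-03,  1.00645866e-05]), 'position': array([ 276.62187711, -559.90048053,  244.3268023 ]), 'ee_rot': array([-2.27322514e-01,  9.73819043e-01,  9.40596845e-04, -2.48360378e-04]), 'contact_force': array([ 0.25082129,  0.09767412, -1.40583632]), 'wrist_torque': array([-0.00288113, -0.02541399,  0.01151836]), 'grasp_force': 0.0, 'gripper_width': 85.43613462292431}
```

View pics/top0.png

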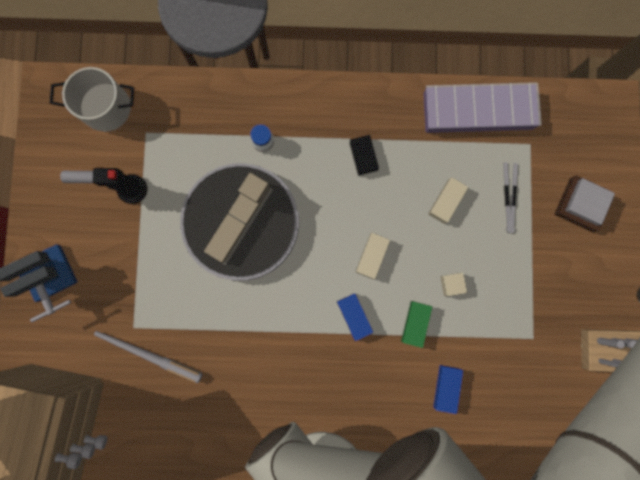

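View pics/scene0.png

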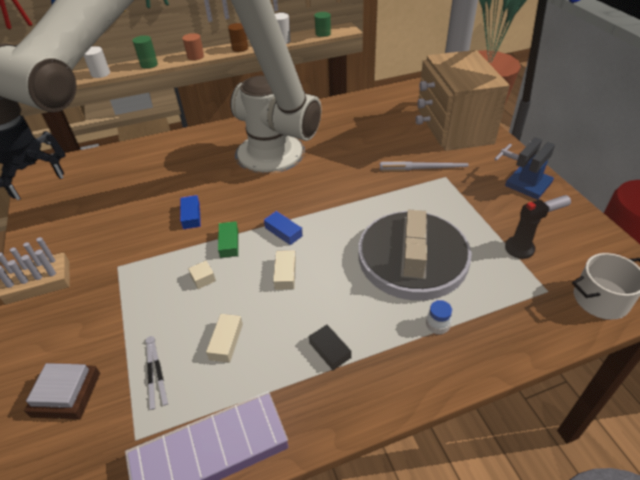

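Candidates in the top view are:
- **Whole cream bricks:** (450,200) and (374,256).
- **Half brick:** (455,284).
- **Look-alikes to leave:** blue at (355,317) and (449,389), green at (417,324).
- **Other non-targets:** charcoal at (364,155).

The wall runs from (252,187), where the cemented half sits, to about (220,245), so hearth +x points down-left in the image.

I choose the cream ones and will check them in a close crop while measuring.

```bash
cat > h.py <<'E'
import numpy as np,cv2,pickle
from scipy.spatial.transform import Rotation as R
def ray(g,p,z):
    p=np.atleast_2d(np.float64(p)); d=np.c_[p,np.ones(len(p))]@np.linalg.inv(g["mtx"]).T
    d=d@R.from_quat(g["orientation"]).as_matrix().T; o=np.array(g["position"])
    return (o+d*((z-o[2])/d[:,2])[:,None])[:,:2]
def rect(g,mask,ztop,zbot):
    """footprint of a box from its silhouette: edges facing the camera lie at zbot, others at ztop"""
    c=max(cv2.findContours(mask,cv2.RETR_EXTERNAL,cv2.CHAIN_APPROX_NONE)[0],key=cv2.contourArea)
    q=cv2.boxPoints(cv2.minAreaRect(c)); top=ray(g,q,ztop); cen=top.mean(0); cam=np.array(g["position"])[:2]
    m=[]
    for i in range(4):
        mid=(q[i]+q[(i+1)%4])/2; t=ray(g,mid,ztop)[0]
        e=top[(i+1)%4]-top[i]; n=np.array([e[1],-e[0]]); n*=np.sign(n@(t-cen))
        m.append(ray(g,mid,zbot)[0] if n@(cam-t)>0 else t)
    a,b=m[0]-m[2],m[1]-m[3]; la,lb=np.linalg.norm(a),np.linalg.norm(b)
    L=a if la>lb else b; u=L/np.linalg.norm(L); v=np.array([-u[1],u[0]])
    S=b if la>lb else a
    ps=[(m[0]+m[2])/2,(m[1]+m[3])/2]; pl,psh=(ps if la>lb else ps[::-1])
    cc=u*(pl@u)+v*(psh@v)
    return cc,np.degrees(np.arctan2(u[1],u[0])),abs(L@u),abs(S@v),q
E
python3 - <<'E'
from h import *
g=pickle.load(open("top0.pkl","rb")); im=g["color"]
hsv=cv2.cvtColor(im,cv2.COLOR_BGR2HSV)
for n,p in dict(A=(374,256),B=(450,200),half=(455,284),mat=(300,300),wallhalf=(252,187),wall2=(224,240),slab=(270,240)).items(): print(n,p,hsv[p[1],p[0]])
a=cv2.resize(im[130:350,130:350],(440,440),interpolation=cv2.INTER_CUBIC)
a=cv2.resize(im[150:290,170:310],(580,580),interpolation=cv2.INTER_CUBIC)
b=cv2.resize(im[170:310,345:485],(560//2,560//2),interpolation=cv2.INTER_CUBIC)
w=np.zeros((580,800,3),np.uint8); w[:,:580]=a; w[:220,580:]=cv2.resize(im[170:310,345:485],(220,220))
cv2.imwrite("pics/c1.png",w)
E
```

```text
A (374, 256) [ 20  56 182]
B (450, 200) [ 21  55 180]
half (455, 284) [ 20  56 181]
mat (300, 300) [ 23  26 159]
wallhalf (252, 187) [ 19  60 144]
wall2 (224, 240) [ 18  61 147]
slab (270, 240) [25 27 56]
```

View pics/c1.png

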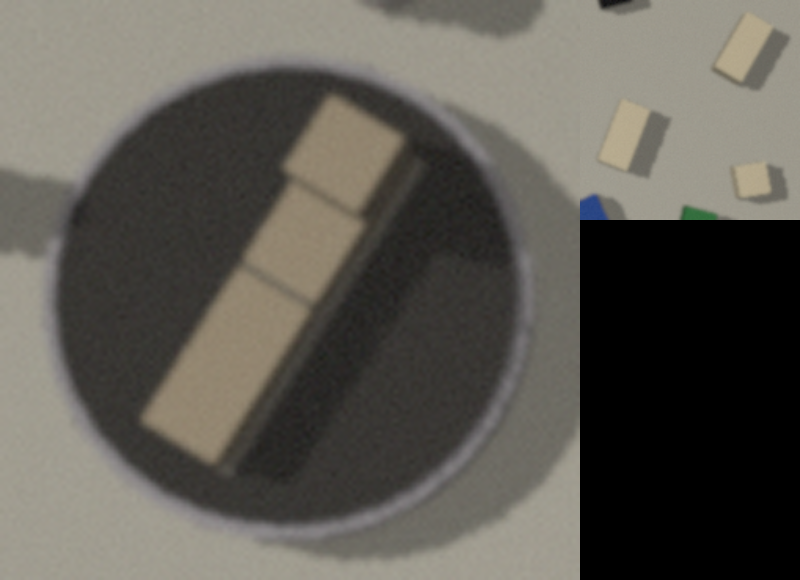

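```bash
python3 - <<'E'
from h import *
g=pickle.load(open("top0.pkl","rb")); im=g["color"]
hsv=cv2.cvtColor(im,cv2.COLOR_BGR2HSV)
m=((hsv[...,1]>40)&(hsv[...,0]<30)&(hsv[...,2]>100)).astype(np.uint8)*255
for n,(x,y) in dict(A=(374,256),B=(450,200),half=(455,284)).items():
    mm=np.zeros_like(m); mm[y-35:y+36,x-35:x+36]=m[y-35:y+36,x-35:x+36]
    k,l=cv2.connectedComponents(mm); c=rect(g,(l==l[y,x]).astype(np.uint8),32,0); print(n,c[0].round(1),round(c[1],1),c[2:4])
s=140/580; f=lambda *p:(np.array(p)+.5)*s-.5+np.array([170,150])
h=ray(g,f((332,95),(405,137),(362,214),(284,168)),104)
b=ray(g,f((142,420),(216,466)),72); j=ray(g,f((240,262),(313,303)),72)
print("half",h.mean(0),[np.linalg.norm(h[i]-h[i-1]) for i in range(4)])
print("end",b.mean(0),"joint",j.mean(0))
u=b.mean(0)-h[:2].mean(0); print("dir ends",np.degrees(np.arctan2(u[1],u[0])),np.linalg.norm(u),"mid",(b.mean(0)+h[:2].mean(0))/2)
for t,v in(("base long",b.mean(0)-j.mean(0)),("halfside",h[3]-h[0]),("halfside2",h[2]-h[1]),("right side",b[1]-j[1]),("left",b[0]-j[0])): print(t,np.degrees(np.arctan2(v[1],v[0])))
# rim
c=cv2.findContours(((hsv[...,2]<95)).astype(np.uint8),cv2.RETR_LIST,cv2.CHAIN_APPROX_NONE)[0]
w=ray(g,f((52,300),(525,285),(290,60),(285,535),(122,132),(455,120),(125,465),(450,465)),40)
A=np.c_[2*w,np.ones(8)]; q=np.linalg.lstsq(A,(w**2).sum(1),rcond=None)[0]; print("rim",q[:2],np.sqrt(q[2]+q[:2]@q[:2]))
E
```

```text
A [ 498.7 -104.4] -18.6 (np.float64(95.85929021085954), np.float64(46.79642237710656))
B [ 633.6 -278.9] -26.7 (np.float64(95.04263189219898), np.float64(46.139040273792205))
half [ 439.  -291.9] -1.0 (np.float64(48.7894663143676), np.float64(44.89458765202611))
half [633.43243659 164.55972489] [np.float64(45.627231051043076), np.float64(44.11629158863393), np.float64(46.04632959483745), np.float64(47.261307717765625)]
end [482.65901384 250.16520995] joint [569.51090924 202.71515801]
dir ends 150.5285545515247 196.28275914109227 mid [568.10099678 201.88065823]
base long 151.35076631077476
halfside 149.42791911319205
halfside2 153.35852198424897
right side 151.77154983083335
left 150.92210776821375
rim [568.73367429 200.30212045] 129.91267292283376
```

```bash
cat >> h.py <<'E'
def go(x,y,z,yaw):
    """tool-axis shift (mm) and turn (rad) from the measured pose to TCP x,y,z with tool x at yaw deg (mod 180), pointing down"""
    from bench import read_state
    s=read_state(); r=R.from_quat(s["ee_rot"]); M=r.as_matrix(); h=np.degrees(np.arctan2(M[1,0],M[0,0]))
    d=(yaw-h+90)%180-90; c,sn=np.cos(np.radians(h+d)),np.sin(np.radians(h+d))
    T=R.from_matrix(np.array([[c,sn,0],[sn,-c,0],[0,0,-1.]]))
    print("turn",(r.inv()*T).as_rotvec().round(3),"shift",(M.T@(np.array([x,y,z])-s["position"])).round(1),"deg",round(d,1),"| t",s["clock"],"pos",s["position"].round(1),"h",round(h,1),"j6",s["joints"][5].round(2),"w",round(s["gripper_width"],1),"F",s["contact_force"].round(1))
E
python3 -c "
from h import *
go(498.7,-104.4,150,-18.6)"
```

```text
turn [ 0.002 -0.001  0.783] shift [-400.8  309.9   94.9] deg -44.9 | t 0.1 pos [ 276.6 -559.9  244.3] h -153.7 j6 -0.26 w 85.4 F [ 0.3  0.1 -1.4]
```

Call:
carry_out([
  [0,0,0.783,-401,310,60,1],
  [0,0,0.783,-401,310,95,1],
  [0,0,0.783,-401,310,95,1],
  [0,0,0.783,-401,310,95,1],
  [0,0,0.783,-401,310,95,1],
])

```text
clock: 0.72
position: [404.4, -300.0, 192.9]
ee_rot: [0.163, 0.987, -0.0, 0.0]
contact_force: [0.1, 0.5, -0.3]
gripper_width: 85.7
grasp_force: 0.0
```

```bash
python3 -c "
from h import *
go(498.7,-104.4,90,-18.6)"
```

```text
turn [ 0.     0.    -0.004] shift [-26.2 215.5 102.9] deg 0.2 | t 0.725 pos [ 404.4 -300.   192.9] h 161.2 j6 -1.58 w 85.7 F [ 0.1  0.5 -0.3]
```

Call:
carry_out([
  [0,0,0,-25,198,60,1],
  [0,0,0,-25,198,80,1],
  [0,0,0,-25,198,95,1],
  [0,0,0,-25,198,95,1],
  [0,0,0,-25,198,95,1],
])

```text
clock: 1.35
position: [490.3, -120.2, 96.6]
ee_rot: [0.16, 0.987, -0.0, -0.002]
contact_force: [-0.1, 0.4, 1.3]
gripper_width: 85.5
grasp_force: 0.0
```

```bash
python3 -c "
from h import *
go(498.7,-104.4,18,-18.6)"
```

```text
turn [-0.001 -0.004  0.004] shift [-3.3 17.7 78.5] deg -0.2 | t 1.35 pos [ 490.3 -120.2   96.6] h 161.6 j6 -1.97 w 85.5 F [-0.1  0.4  1.3]
```

Call:
carry_out([
  [0,0,0,0,0,25,1],
  [0,0,0,0,0,30,1],
  [0,0,0,0,0,30,1],
])

```text
clock: 1.72
position: [490.6, -122.5, 68.7]
ee_rot: [0.162, 0.987, -0.0, 0.0]
contact_force: [0.4, -0.6, -0.7]
gripper_width: 85.6
grasp_force: 0.0
```

```bash
python3 -c "
from h import *
go(498.7,-104.4,18,-18.6)"
```

```text
turn [-0.  0. -0.] shift [-1.9 19.7 50.7] deg 0.0 | t 1.725 pos [ 490.6 -122.5   68.7] h 161.4 j6 -1.97 w 85.6 F [ 0.4 -0.6 -0.7]
```

Call:
carry_out([
  [0,0,0,-2,20,25,1],
  [0,0,0,-2,20,50,1],
  [0,0,0,-2,20,50,0.3],
  [0,0,0,-2,20,50,-0.2],
  [0,0,0,-2,20,50,-0.2],
])

```text
clock: 2.35
position: [500.3, -103.6, 20.1]
ee_rot: [0.161, 0.987, 0.0, 0.002]
contact_force: [0.2, 0.4, 4.3]
gripper_width: 44.5
grasp_force: 62.3
```

```bash
python3 -c "
from h import *
go(568.7,202,170,151)"
```

```text
turn [0.002 0.003 0.182] shift [  32.   311.7 -149.6] deg -10.4 | t 2.35 pos [ 500.3 -103.6   20.1] h 161.4 j6 -2.01 w 44.5 F [0.2 0.4 4.3]
```

Call:
carry_out([
  [0,0,0,0,0,-30,-0.2],
  [0,0,0,0,0,-90,-0.2],
  [0,0,0.09,5,50,-130,-0.2],
  [0,0,0.182,15,110,-140,-0.2],
  [0,0,0.182,20,170,-140,-0.2],
])

```text
clock: 2.98
position: [534.8, 65.7, 161.2]
ee_rot: [0.251, 0.968, 0.002, 0.002]
contact_force: [1.4, -0.3, -0.6]
gripper_width: 45.3
grasp_force: 61.6
```

```bash
python3 -c "
from h import *
go(568.7,202,140,151)"
```

```text
turn [ 0.004  0.003 -0.002] shift [ 36.7 135.5  21.6] deg 0.1 | t 2.975 pos [534.8  65.7 161.2] h 150.9 j6 -2.5 w 45.3 F [ 1.4 -0.3 -0.6]
```

Call:
carry_out([
  [0,0,0,18,60,0,-0.2],
  [0,0,0,36,115,10,-0.2],
  [0,0,0,37,135,21,-0.2],
  [0,0,0,37,135,21,-0.2],
])

```text
clock: 3.48
position: [566.8, 200.5, 136.3]
ee_rot: [0.25, 0.968, -0.001, -0.001]
contact_force: [-0.5, -0.5, -1.1]
gripper_width: 45.0
grasp_force: 61.7
```

```bash
python3 -c "
from h import *
from bench import *
for n in ('top','scene'):
    g=get_image(n); pickle.dump(g,open(n+'1.pkl','wb'))
    im=g['color']; c=im[140:300,150:350] if n=='top' else im[140:320,330:530]
    cv2.imwrite('pics/'+n+'1.png',cv2.resize(c,None,fx=3,fy=3,interpolation=cv2.INTER_CUBIC))
a,b=cv2.imread('pics/top1.png'),cv2.imread('pics/scene1.png')
cv2.imwrite('pics/p1.png',cv2.resize(np.hstack([a,b[:480]]),(800,320)))
go(568.7,202,92.1,151)"
```

```text
turn [-0.001 -0.001 -0.001] shift [-0.1  3.6 45.2] deg 0.1 | t 3.575 pos [566.9 198.9 137.3] h 150.9 j6 -2.68 w 45.1 F [-0.1 -0.3 -1.6]
```

View pics/p1.png

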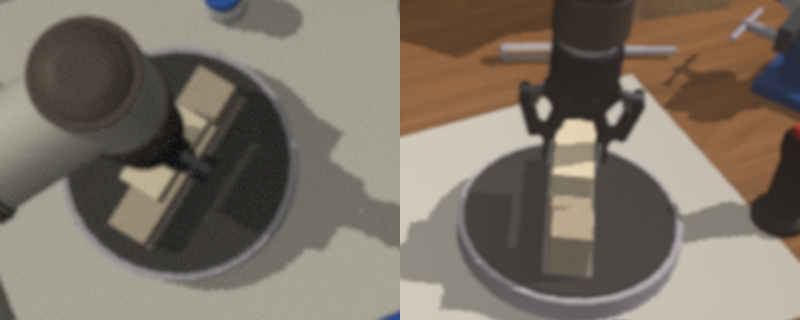

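Call:
carry_out([
  [0,0,0,0,3,20,-0.2],
  [0,0,0,0,3,35,-0.2],
  [0,0,0,0,3,41,-0.2],
  [0,0,0,0,3,44,-0.2],
  [0,0,0,0,3,44,-0.2],
])

```text
clock: 4.2
position: [568.9, 202.6, 93.6]
ee_rot: [0.25, 0.968, 0.0, 0.0]
contact_force: [-0.5, 0.7, -1.0]
gripper_width: 44.8
grasp_force: 61.7
```

```bash
python3 -c "
from h import *
go(568.7,202,92.1,151)"
```

```text
turn [ 0.  0. -0.] shift [-0.1 -0.6  1.5] deg 0.0 | t 4.2 pos [568.9 202.6  93.6] h 151.0 j6 -2.69 w 44.8 F [-0.5  0.7 -1. ]
```

Lower by 0.5 mm steps until contact, then release and rise.

Call:
carry_out([
  [0,0,0,0,0,0.7,-0.2],
  [0,0,0,0,0,1.4,-0.2],
  [0,0,0,0,0,1.8,-0.2],
  [0,0,0,0,0,2,-0.2],
])

```text
clock: 4.7
position: [568.9, 202.9, 92.2]
ee_rot: [0.25, 0.968, 0.0, 0.0]
contact_force: [-2.0, 0.1, 3.8]
gripper_width: 44.7
grasp_force: 62.4
```

Call:
carry_out([
  [0,0,0,0,0,0.4,-0.2],
  [0,0,0,0,0,0.4,0.3],
  [0,0,0,0,0,0.4,0.4],
  [0,0,0,0,0,0.4,0.4],
  [0,0,0,0,0,-25,0.4],
])

```text
clock: 5.32
position: [567.4, 201.8, 114.2]
ee_rot: [0.251, 0.968, -0.002, -0.002]
contact_force: [0.5, 0.4, -0.1]
gripper_width: 59.5
grasp_force: 0.0
```

```bash
python3 -c "
from h import *
go(439,-291.9,130,-1)"
```

```text
turn [-0.004 -0.004 -0.489] shift [-127.3 -494.1  -13.8] deg 28.0 | t 5.325 pos [567.4 201.8 114.2] h 151.0 j6 -2.69 w 59.5 F [ 0.5  0.4 -0.1]
```

Call:
carry_out([
  [0,0,0,0,0,-40,0.6],
  [0,0,-0.1,-15,-60,-40,1],
  [0,0,-0.2,-30,-120,-40,1],
  [0,0,-0.3,-45,-180,-40,1],
  [0,0,-0.489,-60,-240,-40,1],
])

```text
clock: 5.95
position: [505.4, -34.2, 156.4]
ee_rot: [0.013, 1.0, -0.0, 0.0]
contact_force: [0.6, 0.6, 0.0]
gripper_width: 85.3
grasp_force: 0.0
```

```bash
python3 - <<'E'
from h import *
from bench import *
go(439,-291.9,90,-1)
g=get_image("top"); pickle.dump(g,open("top2.pkl","wb")); cv2.imwrite("pics/t2.png",cv2.resize(np.hstack([g["color"][150:290,170:310],g["color"][255:325,420:490].repeat(2,0).repeat(2,1)]),(800,400),interpolation=cv2.INTER_CUBIC))
E
```

```text
turn [-0.     0.    -0.008] shift [  59.8 -259.3   66.4] deg 0.5 | t 5.95 pos [505.4 -34.2 156.4] h 178.5 j6 -1.85 w 85.3 F [0.6 0.6 0. ]
```

View pics/t2.png

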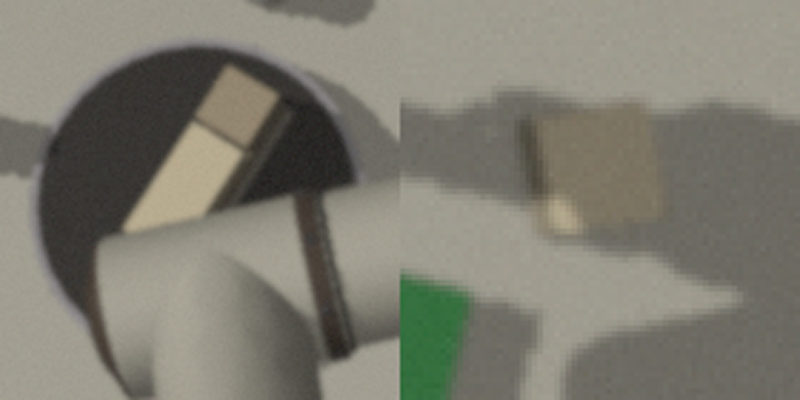

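```bash
python3 - <<'E'
from h import *
g=pickle.load(open("top0.pkl","rb")); s=70/400
f=lambda x,y:((x-400)*s+420,y*s+255)
p=ray(g,[f(540,115),f(648,103),f(665,218),f(545,235)],32); print(p,p.mean(0))
for i in range(4): v=p[i]-p[i-1]; print(np.degrees(np.arctan2(v[1],v[0]))%90,np.linalg.norm(v))
E
```

```text
[[ 458.25149108 -267.3243924 ]
 [ 464.23430576 -310.28009097]
 [ 418.97623354 -317.00371907]
 [ 410.95455561 -269.46480392]] [ 438.1041465  -291.01825159]
2.5911389039632775 47.34534260363402
7.929074471608658 43.370336765285494
8.450168334861644 45.75478418472506
9.5778205798606 48.210950737625716
```

Call:
carry_out([
  [0,0,-0.08,14,-62,0,1],
  [0,0,-0.16,28,-124,10,1],
  [0,0,-0.16,42,-186,30,1],
  [0,0,-0.16,55,-240,55,1],
  [0,0,-0.16,60,-259,66,1],
])

```text
clock: 6.62
position: [436.4, -291.7, 88.9]
ee_rot: [-0.063, 0.998, 0.0, -0.001]
contact_force: [0.1, 0.8, -0.7]
gripper_width: 85.5
grasp_force: 0.0
```

```bash
python3 -c "
from h import *
go(438.5,-291.5,18.5,8)"
```

```text
turn [ 0.001 -0.002 -0.014] shift [-2.2 -0.2 70.4] deg 0.8 | t 6.625 pos [ 436.4 -291.7   88.9] h -172.8 j6 -1.17 w 85.5 F [ 0.1  0.8 -0.7]
```

Call:
carry_out([
  [0,0,-0.014,-2,0,45,1],
  [0,0,-0.014,-2,0,69,1],
  [0,0,-0.014,-2,0,69,0.3],
  [0,0,-0.014,-2,0,69,-0.2],
  [0,0,-0.014,-2,0,69,-0.2],
])

```text
clock: 7.25
position: [441.5, -289.5, 23.1]
ee_rot: [-0.072, 0.997, -0.001, 0.002]
contact_force: [-0.3, -0.8, -0.7]
gripper_width: 45.4
grasp_force: 60.8
```

```bash
python3 -c "
from h import *
go(503,238.5,180,151)"
```

```text
turn [-0.001  0.004  0.65 ] shift [-136.9  513.5 -157.3] deg -37.2 | t 7.25 pos [ 441.5 -289.5   23.1] h -171.8 j6 -1.16 w 45.4 F [-0.3 -0.8 -0.7]
```

Call:
carry_out([
  [0,0,0,0,0,0,-0.2],
  [0,0,0,0,0,0,-0.2],
])

```text
clock: 7.5
position: [441.3, -289.4, 22.9]
ee_rot: [-0.072, 0.997, -0.001, 0.001]
contact_force: [0.9, 1.6, 7.3]
gripper_width: 45.2
grasp_force: 61.6
```

```bash
python3 -c "
from h import *
go(503,238.5,180,151)"
```

```text
turn [-0.001  0.003  0.65 ] shift [-137.   513.4 -157.5] deg -37.2 | t 7.5 pos [ 441.3 -289.4   22.9] h -171.8 j6 -1.16 w 45.2 F [0.9 1.6 7.3]
```

Call:
carry_out([
  [0,0,0,0,0,-30,-0.2],
  [0,0,0,0,0,-90,-0.2],
  [0,0,0.15,-10,40,-135,-0.2],
  [0,0,0.33,-25,95,-157,-0.2],
  [0,0,0.5,-40,155,-157,-0.2],
])

```text
clock: 8.12
position: [457.7, -141.8, 180.3]
ee_rot: [0.167, 0.986, 0.0, 0.003]
contact_force: [1.6, 0.5, -1.1]
gripper_width: 45.2
grasp_force: 61.2
```

```bash
python3 -c "
from h import *
go(503,238.5,170,151)"
```

```text
turn [0.002 0.005 0.17 ] shift [ 82.9 373.9  10.6] deg -9.7 | t 8.125 pos [ 457.7 -141.8  180.3] h 160.7 j6 -1.95 w 45.2 F [ 1.6  0.5 -1.1]
```

Call:
carry_out([
  [0,0,0.08,13,60,0,-0.2],
  [0,0,0.17,26,120,0,-0.2],
  [0,0,0.17,40,180,0,-0.2],
  [0,0,0.17,53,240,0,-0.2],
  [0,0,0.17,64,290,0,-0.2],
])

```text
clock: 8.75
position: [490.0, 154.3, 178.3]
ee_rot: [0.247, 0.969, 0.0, 0.0]
contact_force: [0.8, -0.5, -0.6]
gripper_width: 44.8
grasp_force: 61.2
```

```bash
python3 -c "
from h import *
go(504.5,237.6,150,151)"
```

```text
turn [0.001 0.    0.007] shift [27.1 80.1 28.3] deg -0.4 | t 8.75 pos [490.  154.3 178.3] h 151.4 j6 -2.69 w 44.8 F [ 0.8 -0.5 -0.6]
```

Call:
carry_out([
  [0,0,0.007,18,50,5,-0.2],
  [0,0,0.007,27,80,20,-0.2],
  [0,0,0.007,27,80,28,-0.2],
  [0,0,0.007,27,80,28,-0.2],
])

```text
clock: 9.25
position: [504.1, 234.2, 149.2]
ee_rot: [0.251, 0.968, -0.001, -0.001]
contact_force: [-0.1, -0.9, -1.2]
gripper_width: 45.3
grasp_force: 61.1
```

```bash
python3 - <<'E'
from h import *
from bench import *
go(504.5,237.6,94.9,151)
g=get_image("top"); pickle.dump(g,open("top3.pkl","wb")); s=get_image("scene"); pickle.dump(s,open("scene3.pkl","wb"))
cv2.imwrite("pics/t3.png",cv2.resize(np.hstack([g["color"][160:280,170:310],s["color"][190:310,345:485]]),(800,343),interpolation=cv2.INTER_CUBIC))
E
```

```text
turn [-0.002 -0.001 -0.001] shift [ 1.3  3.3 54.3] deg 0.1 | t 9.25 pos [504.1 234.2 149.2] h 150.9 j6 -2.8 w 45.3 F [-0.1 -0.9 -1.2]
```

View pics/t3.png

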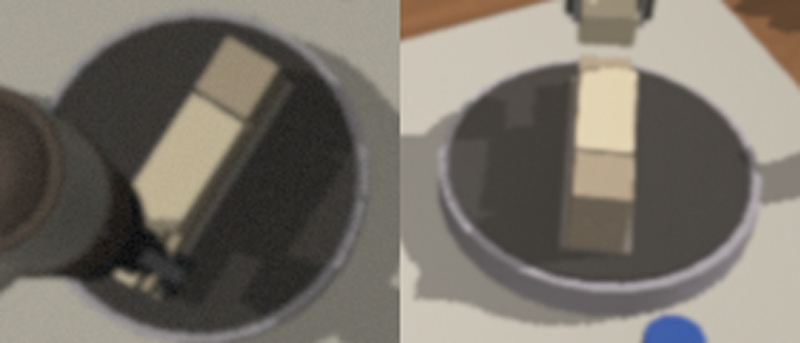

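Call:
carry_out([
  [0,0,0,2.4,3,25,-0.2],
  [0,0,0,2.4,3,42,-0.2],
  [0,0,0,2.4,3,49,-0.2],
  [0,0,0,2.4,3,52,-0.2],
  [0,0,0,2.4,3,52,-0.2],
])

```text
clock: 9.98
position: [504.8, 238.9, 98.6]
ee_rot: [0.251, 0.968, 0.0, 0.0]
contact_force: [-0.4, -0.2, -0.6]
gripper_width: 45.0
grasp_force: 61.1
```

```bash
python3 -c "
from h import *
go(503.5,238.1,94.9,151)"
```

```text
turn [ 0.001  0.    -0.001] shift [ 0.7 -1.3  3.7] deg 0.1 | t 9.975 pos [504.8 238.9  98.6] h 150.9 j6 -2.81 w 45.0 F [-0.4 -0.2 -0.6]
```

Call:
carry_out([
  [0,0,0,0.7,-1,1.5,-0.2],
  [0,0,0,0.7,-1,2.5,-0.2],
  [0,0,0,0.7,-1,3.2,-0.2],
  [0,0,0,0.7,-1,3.6,-0.2],
  [0,0,0,0.7,-1,3.6,-0.2],
])

```text
clock: 10.6
position: [503.3, 238.5, 94.9]
ee_rot: [0.251, 0.968, 0.0, 0.0]
contact_force: [-1.9, -0.3, 4.3]
gripper_width: 44.8
grasp_force: 61.5
```

Contact at the expected height. Release and rise.

Call:
carry_out([
  [0,0,0,0,0,0.3,-0.2],
  [0,0,0,0,0,0.3,0.3],
  [0,0,0,0,0,0.3,0.4],
  [0,0,0,0,0,0.3,0.4],
  [0,0,0,0,0,-30,0.4],
])

```text
clock: 11.22
position: [501.9, 237.3, 122.3]
ee_rot: [0.251, 0.968, -0.002, -0.002]
contact_force: [1.0, 1.0, 0.5]
gripper_width: 59.8
grasp_force: 0.0
```

```bash
python3 -c "
from h import *
go(633.6,-278.9,160,-26.7)"
```

```text
turn [-0.006 -0.003 -0.042] shift [-366.  -387.2  -36.4] deg 2.4 | t 11.225 pos [501.9 237.3 122.3] h 150.9 j6 -2.81 w 59.8 F [1.  1.  0.5]
```

Call:
carry_out([
  [0,0,0,0,0,-45,0.6],
  [0,0,-0.042,-42,-44,-50,1],
  [0,0,-0.042,-84,-88,-50,1],
  [0,0,-0.042,-126,-132,-50,1],
  [0,0,-0.042,-168,-178,-50,1],
])

```text
clock: 11.85
position: [564.0, -0.6, 174.5]
ee_rot: [0.23, 0.973, 0.0, 0.0]
contact_force: [0.8, 0.6, 0.1]
gripper_width: 85.3
grasp_force: 0.0
```

Call:
carry_out([
  [0,0,0,-42,-44,0,1],
  [0,0,0,-84,-88,0,1],
  [0,0,0,-126,-132,20,1],
  [0,0,0,-165,-175,50,1],
  [0,0,0,-180,-190,60,1],
])

```text
clock: 12.48
position: [638.3, -252.1, 111.5]
ee_rot: [0.232, 0.973, -0.0, -0.002]
contact_force: [-0.6, 0.6, 0.3]
gripper_width: 85.6
grasp_force: 0.0
```

```bash
python3 - <<'E'
from h import *
from bench import *
go(633.6,-278.9,20,-26.7)
g=get_image("top"); s=get_image("scene"); pickle.dump(g,open("top4.pkl","wb"))
cv2.imwrite("pics/t4.png",cv2.resize(np.hstack([g["color"][160:280,170:310],s["color"][190:310,345:485]]),(800,343),interpolation=cv2.INTER_CUBIC))
E
```

```text
turn [-0.001 -0.004 -0.003] shift [ -8.3 -25.9  91.5] deg 0.1 | t 12.475 pos [ 638.3 -252.1  111.5] h 153.2 j6 -1.9 w 85.6 F [-0.6  0.6  0.3]
```

View pics/t4.png

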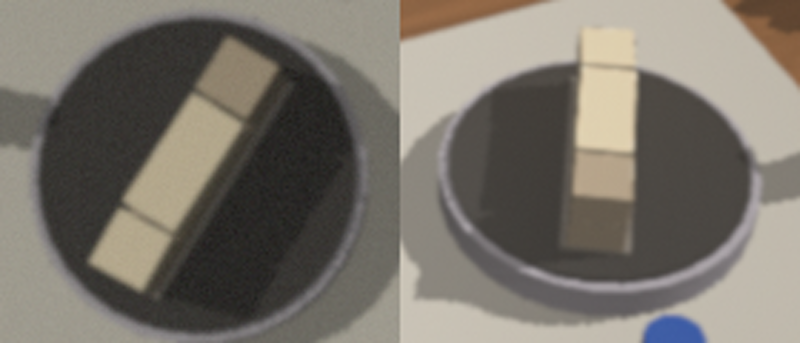

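The second course looks complete and flush, with thin, even joints at about (218,107) and (147,218) in the crop. Next is brick B.

```bash
python3 - <<'E'
from h import *
g=pickle.load(open("top4.pkl","rb")); f=lambda *p:(np.array(p)+.5)*.35-.5+np.array([170,160])
p=ray(g,f((230,37),(280,68),(193,90),(245,122),(122,205),(174,237),(88,263),(143,294)),104)
u=np.array([np.cos(np.radians(151)),np.sin(np.radians(151))]); v=np.array([-u[1],u[0]])
print(np.c_[(p-[568.7,202])@u,(p-[568.7,202])@v].round(1))
E
```

```text
[[-97.8 -20. ]
 [-96.7  24.7]
 [-49.  -22.7]
 [-48.1  23.5]
 [ 52.1 -22.6]
 [ 52.8  23.2]
 [101.8 -21.4]
 [100.6  25.8]]
```

Call:
carry_out([
  [0,0,0,-8,-26,20,1],
  [0,0,0,-8,-26,40,1],
  [0,0,0,-8,-26,40,1],
])

```text
clock: 12.95
position: [634.0, -274.8, 73.5]
ee_rot: [0.23, 0.973, 0.0, -0.001]
contact_force: [0.6, -0.1, 0.6]
gripper_width: 85.1
grasp_force: 0.0
```

```bash
python3 -c "
from h import *
go(633.6,-278.9,20,-26.7)"
```

```text
turn [-0.    -0.003  0.002] shift [-1.6 -3.8 53.5] deg -0.1 | t 12.95 pos [ 634.  -274.8   73.5] h 153.4 j6 -1.86 w 85.1 F [ 0.6 -0.1  0.6]
```

Call:
carry_out([
  [0,0,0,-1.6,-4,30,1],
  [0,0,0,-1.6,-4,53,1],
  [0,0,0,-1.6,-4,53,0.3],
  [0,0,0,-1.6,-4,53,-0.2],
  [0,0,0,-1.6,-4,53,-0.2],
])

```text
clock: 13.58
position: [636.2, -280.5, 24.2]
ee_rot: [0.23, 0.973, -0.0, 0.002]
contact_force: [-0.2, 0.7, 7.0]
gripper_width: 45.0
grasp_force: 62.1
```

Call:
carry_out([
  [0,0,0,0,0,0,-0.2],
  [0,0,0,0,0,0,-0.2],
])

```text
clock: 13.82
position: [636.1, -280.5, 24.1]
ee_rot: [0.23, 0.973, -0.0, 0.002]
contact_force: [-0.7, 1.3, 6.3]
gripper_width: 44.9
grasp_force: 61.9
```

```bash
python3 -c "
from h import *
go(612.4,177.8,200,151)"
```

```text
turn [0.001 0.005 0.042] shift [ 225.7  399.3 -176.5] deg -2.4 | t 13.825 pos [ 636.1 -280.5   24.1] h 153.4 j6 -1.85 w 44.9 F [-0.7  1.3  6.3]
```

Call:
carry_out([
  [0,0,0,0,0,-30,-0.2],
  [0,0,0,0,0,-90,-0.2],
  [0,0,0.042,10,18,-150,-0.2],
  [0,0,0.042,38,67,-176,-0.2],
  [0,0,0.042,68,120,-176,-0.2],
])

```text
clock: 14.45
position: [628.5, -142.1, 201.0]
ee_rot: [0.252, 0.968, 0.001, 0.003]
contact_force: [1.4, 0.6, -1.8]
gripper_width: 45.3
grasp_force: 61.2
```

Call:
carry_out([
  [0,0,0,30,52,0,-0.2],
  [0,0,0,60,104,0,-0.2],
  [0,0,0,90,156,0,-0.2],
  [0,0,0,120,208,0,-0.2],
  [0,0,0,135,240,0,-0.2],
])

```text
clock: 15.08
position: [625.2, 135.4, 197.5]
ee_rot: [0.25, 0.968, 0.0, -0.0]
contact_force: [0.3, -0.5, -3.2]
gripper_width: 44.6
grasp_force: 61.1
```

```bash
python3 -c "
from h import *
go(614.6,176.5,170,151)"
```

```text
turn [ 0.    -0.001  0.001] shift [29.2 30.8 27.5] deg -0.1 | t 15.075 pos [625.2 135.4 197.5] h 151.1 j6 -2.54 w 44.6 F [ 0.3 -0.5 -3.2]
```

Call:
carry_out([
  [0,0,0,20,22,5,-0.2],
  [0,0,0,29,31,20,-0.2],
  [0,0,0,29,31,30,-0.2],
  [0,0,0,29,31,30,-0.2],
])

```text
clock: 15.58
position: [615.1, 172.4, 165.8]
ee_rot: [0.252, 0.968, -0.001, -0.001]
contact_force: [0.2, 0.7, -2.5]
gripper_width: 44.9
grasp_force: 61.1
```

```bash
python3 -c "
from h import *
go(614.6,176.5,128.1,151)"
```

```text
turn [-0.003 -0.002 -0.002] shift [ 2.4  3.5 37.7] deg 0.1 | t 15.575 pos [615.1 172.4 165.8] h 150.9 j6 -2.61 w 44.9 F [ 0.2  0.7 -2.5]
```

Call:
carry_out([
  [0,0,0,2,3,15,-0.2],
  [0,0,0,2,3,27,-0.2],
  [0,0,0,2,3,33,-0.2],
  [0,0,0,2,3,35,-0.2],
  [0,0,0,2,3,35,-0.2],
])

```text
clock: 16.2
position: [615.7, 177.4, 132.5]
ee_rot: [0.251, 0.968, 0.0, 0.0]
contact_force: [1.0, 0.5, -0.9]
gripper_width: 45.3
grasp_force: 61.1
```

```bash
python3 -c "
from h import *
from bench import *
go(614.6,176.5,128.1,151)
s=get_image('scene'); cv2.imwrite('pics/s5.png',cv2.resize(s['color'][170:310,345:485],(560,560),interpolation=cv2.INTER_CUBIC))"
```

```text
turn [ 0.     0.    -0.001] shift [ 0.5 -1.3  4.4] deg 0.1 | t 16.2 pos [615.7 177.4 132.5] h 150.9 j6 -2.61 w 45.3 F [ 1.   0.5 -0.9]
```

View pics/s5.png

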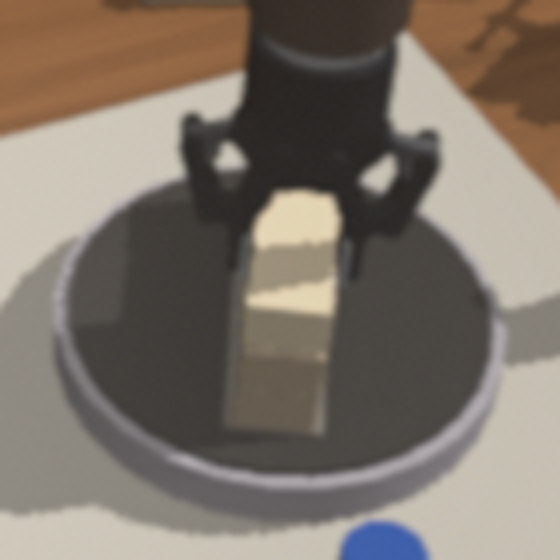

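```bash
python3 - <<'E'
from h import *
g=pickle.load(open("scene3.pkl","rb")); f=lambda *p:(np.array(p)+.5)/4-.5+np.array([345,170])
u=np.array([np.cos(np.radians(151)),np.sin(np.radians(151))]); v=np.array([-u[1],u[0]])
for n,q,z in(("brick",f((255,246),(341,244)),140.4),("half",f((246,305),(335,315)),104),("foot",f((227,432),(323,436)),40)):
    p=ray(g,q,z)-[568.7,202]; print(n,np.c_[p@u,p@v].round(1))
s=get=None
from bench import *
g=get_image("top"); cv2.imwrite("pics/t6.png",cv2.resize(g["color"][150:270,190:330],(700,600),interpolation=cv2.INTER_CUBIC)); pickle.dump(g,open("top6.pkl","wb"))
E
```

```text
brick [[-54.4  20.3]
 [-47.5 -26.3]]
half [[-64.5  21.9]
 [-66.6 -27.2]]
foot [[-103.5   26.2]
 [-100.2  -27.7]]
```

View pics/t6.png

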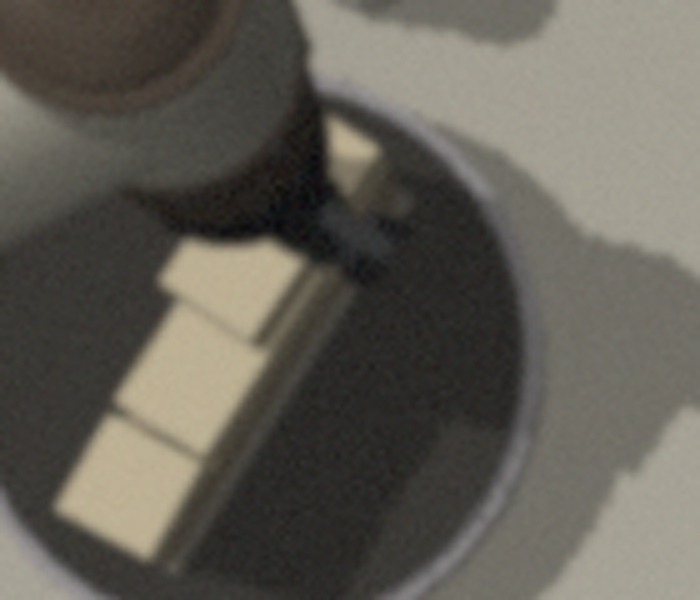

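```bash
python3 - <<'E'
from h import *
g=pickle.load(open("scene3.pkl","rb")); f=lambda *p:(np.array(p)+.5)/4-.5+np.array([345,170])
u=np.array([np.cos(np.radians(151)),np.sin(np.radians(151))]); v=np.array([-u[1],u[0]])
for n,q,z in(("brick",f((246,305),(335,315)),140.4),("half",f((243,355),(328,361)),104)):
    p=ray(g,q,z)-[568.7,202]; print(n,np.c_[p@u,p@v].round(1))
g=pickle.load(open("top6.pkl","rb")); f=lambda *p:(np.array(p)+.5)/5-.5+np.array([190,150])
for n,q,z in(("B end",f((160,278),(258,345)),140.4),("Btop far",f((382,152),),140.4),("half end",f((55,508),(152,560)),104)):
    p=ray(g,q,z)-[568.7,202]; print(n,np.c_[p@u,p@v].round(1))
E
```

```text
brick [[-100.    23.8]
 [-102.   -23.1]]
half [[-102.6   22.3]
 [-101.7  -23.4]]
B end [[ -3.9 -26.1]
 [ -0.7  23.2]]
Btop far [[-96.   25.1]]
half end [[100.7 -21.7]
 [ 98.6  25.2]]
```

B is flush with the cemented end to within about 1 mm. My first reading of the edges was one course out. Now I'll lower it.

Call:
carry_out([
  [0,0,0,0,-0.7,1.8,-0.2],
  [0,0,0,0,-0.7,3.0,-0.2],
  [0,0,0,0,-0.7,3.8,-0.2],
  [0,0,0,0,-0.7,4.2,-0.2],
  [0,0,0,0,-0.7,4.4,-0.2],
])

```text
clock: 16.92
position: [615.1, 176.8, 128.2]
ee_rot: [0.251, 0.968, -0.0, 0.0]
contact_force: [-0.5, -0.6, 0.5]
gripper_width: 45.3
grasp_force: 61.2
```

Call:
carry_out([
  [0,0,0,0,0,0.4,-0.2],
  [0,0,0,0,0,0.7,-0.2],
  [0,0,0,0,0,0.7,-0.2],
])

```text
clock: 17.3
position: [615.2, 176.8, 128.1]
ee_rot: [0.251, 0.968, 0.0, 0.0]
contact_force: [-3.5, -0.3, 5.3]
gripper_width: 44.9
grasp_force: 61.8
```

Contact. Release and withdraw.

Call:
carry_out([
  [0,0,0,0,0,0,0.2],
  [0,0,0,0,0,0,0.4],
  [0,0,0,0,0,0,0.4],
  [0,0,0,0,0,-25,0.4],
  [0,0,0,0,0,-70,0.4],
])

```text
clock: 17.92
position: [614.2, 176.3, 195.7]
ee_rot: [0.251, 0.968, -0.002, -0.002]
contact_force: [-0.5, -0.7, 0.7]
gripper_width: 60.1
grasp_force: 0.0
```

Call:
carry_out([
  [0,0,0,0,-50,-30,1],
  [0,0,0,0,-110,-30,1],
  [0,0,0,0,-170,-30,1],
  [0,0,0,0,-230,-30,1],
  [0,0,0,0,-230,-30,1],
])

```text
clock: 18.55
position: [501.3, -26.9, 227.7]
ee_rot: [0.253, 0.967, 0.0, -0.0]
contact_force: [1.3, -0.5, -0.1]
gripper_width: 85.1
grasp_force: 0.0
```

```bash
python3 - <<'E'
from h import *
from bench import *
g=get_image("top"); s=get_image("scene")
cv2.imwrite("pics/t7.png",cv2.resize(np.hstack([g["color"][160:280,170:310],s["color"][170:290,345:485]]),(800,343),interpolation=cv2.INTER_CUBIC))
E
```

```text
(no output)
```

View pics/t7.png

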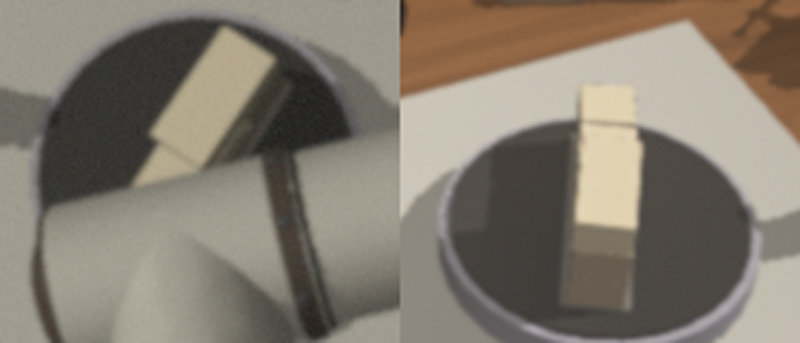

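The third-course brick lies flat and flush at the cemented end: top view (150–275, 27–167), end face at (575–635, 225–308) in the scene view. Handing in.

```bash
python3 -c "
from bench import *
print(job_done())"
```

```text
the job is handed in; nothing more can be done
None
```

The wall is laid and the job handed in: a whole brick over the base joint, the half brick at the open end and the other whole brick over the cemented half, at about 18.6 s on the robot clock; my camera readings put each within about 2 mm of target along the wall, but the hand-in returned no verdict.

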